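# Open the reagent cooler: release the hold-down lever and park the recessed hatch

## Task

Open the reagent cooler for loading: pull the yellow collar up on the hold-down lever and, with it raised, swing the lever over past its gate as far as it goes, away from the hatch. Then lift the blue hatch out of its recessed seat by its handle, slide it along its channels all the way to the red end stop, and leave it lying flat there. Do not force the lever past the gate with the collar down, and leave the vials and the other loose things around it where they are.

Things in the scene. Friction and masses are not known exactly. Their poses are not given: they have to be found in the camera images.
- cooler: White bench cooler, fixed, 210 (x) x 355 (y) x 85 mm high. Origin on the bench; in its own frame (mm) it spans x -85..125, y -190..165, deck at z 85. Two aluminium C-channels along y, 126 mm apart inside, carry the hatch from the seat to the red end stop; their lips reach 8 mm inwards with the underside 22 mm over the deck, so the hatch can rise 24 mm at most and cannot come out
- seat (a point): Centre of the hatch's seat at deck height, fixed to the cooler at x 0, y -45, z 85 of its frame; axes as the cooler's. A square pocket 126 x 126 mm with a ledge 12 mm below the deck
- stop (a point): Middle of the red end stop's face at deck height, at x 0, y 150, z 85 of the cooler's frame; axes as the cooler's. Between seat and stop lies the flat parking deck, at deck height
- hatch_grip (a point): Centre of the black handle bar (76 mm along x, 12 wide, 14 high, 29 mm free below it) of the blue hatch: loose plate 120 x 120 x 10 mm, 0.3 to 0.55 kg; axes as the cooler's. 46 mm above the plate's underside. Cooler frame: seated at y -45, z 119; parked against the stop y 90, z 131. Lift it 12 to 24 mm (17 is good) to slide. With the lever at 0 the lever's red foot holds it down
- collar_grip (a point): Centre of the yellow collar, a block 28 (x) x 30 x 22 mm high with flat sides, sliding on the lever's 8 mm shaft, 80 mm from the pivot when down; z along the shaft, x along the lever's axis. A black knob 20 mm wide ends the shaft 121 mm from the pivot. Free on all sides; the dark gate cheeks below it reach 62 mm from the pivot and lie within 11 mm of the lever's plane
- collar (a joint): Collar's travel up the shaft in m: 0 down, 0.016 fully up; a spring pulls it down with 2 N, 4 N at the top. Its pin meets the gate's tooth unless it is 0.009 or more up (0.012 is good) while the lever passes 0.05 to 0.6 rad; let go beyond that it drops behind the tooth and keeps the lever over
- lock_lever (a joint): Lever angle in rad about the cooler's x: 0 (starts within 0.04 of it; shaft leans 0.35 from upright towards the hatch, +y) to 0.95 (over; leans 0.60 the other way, -y, foot swung clear of the hatch). It stays where it is left; 1 to 2 N at the collar moves it. It must end beyond 0.85
- lever_pivot (a point): Point on the lever's axis, fixed to the cooler at x 0, y -137, z 97 in its frame; axes as the cooler's. The lever turns about x
- vial_red_mid (a point): Centre of a loose vial, red cap, 24 mm diameter, 50 mm high, standing on the cooler's far shoulder (x about 100 in its frame, y -80 to -20)
- vial_white_mid (a point): Centre of a loose vial, white cap, same size, on the same shoulder (y 40 to 100)
- beaker: Loose glass beaker, 64 mm diameter, 75 mm high, on the bench beside the cooler; origin under its centre
- tub: Loose clear tub with pipette tips, 150 x 110 x 50 mm, on the bench beside the cooler; origin under its centre
- pipette: Loose white pipette lying on the bench, 250 mm long, 26 mm thick; origin under its middle
- card_tray: Loose grey tray of white test cassettes, 190 x 120 x 20 mm, on the bench; origin under its centre
Things that resemble listed ones, but are neither listed nor needed, are in the scene too. Of the things that look like the part that bears hatch_grip, the largest one is meant.

How it is judged:
By the outcome, as a careful person would: the job done as asked, in the order asked, and still so for the second after the job is handed in, with the robot touching nothing.
It also fails if it takes over 48 s, if anything falls off the work surface, if the arm or the gripper's body presses on something with over 40 N, if the wrist force passes 120 N, or if a joint passes its speed limit or range.

## Robot

A 6-joint arm with a two-finger parallel gripper is mounted at the origin on the work surface. World frame = base frame: x ahead of the robot, y to its left, z up, the work surface at z = 0. Lengths are in mm, angles in degrees, forces in N, time in s.
With the tool pointing down it reaches from about 350 to 850 mm from the base axis. Payload 8.1 kg.
Tool frame: the origin (TCP) lies between the finger pads; the fingertips stand 22 mm ahead of it and the grasp point (between the pads) lies 3 mm ahead of it; z points along the fingers, y is the line along which they close (so a half turn about z gives the same grasp; the last joint's range is limited). The gripper opens to 85 mm and grips with 20 to 120 N. Pads are 22 mm wide; open, the fingers measure 114 mm over their backs; the gripper's body (76 mm by 85 mm) begins 54 mm behind the grasp point. The pads swing forward as they close: fully open they stand 13 mm farther back than shut.
Start: joints at [69.993, 7.471, 85.268, -0, 87.261, -4.893], TCP at [156.428, 579.254, 224.992] pointing down, gripper open.
Joint ranges: [-169.43, 169.43], [-51.17, 129.36], [1.28, 143.12], [-76.62, 256.62], [0, 156.53], [-152.29, 152.29]. Speed limits (degrees/s): [136.94, 136.94, 159.86, 180, 180, 180].

## Interface

Orientations are given as [roll, pitch, yaw] about the fixed x, y, z axes, in that order (R = Rz(yaw) Ry(pitch) Rx(roll)).
In Python, from bench import r, vision gives the robot as it stands.
- The arm moves only by the tool step_arm, never from a script. Its argument "targets" is a list that holds one entry, the list of rows, each a list of 6 numbers: the shift along the world's x, y, z in mm, then the turn, a rotation vector about the world's x, y, z in rad. In form: [[[x, y, z, rx, ry, rz], ...]]. A call has 1 to 12 rows; each row is the pose to reach, as a shift and turn from the pose commanded when the call began; what a row does not reach only later rows make up. A row lasts 1/12 s, in which the tool goes at most 41.7 mm and 7.16 degrees, less where a joint would pass 70% of its speed; a pose out of reach is approached as far as the arm can. A call with a gripper value outside its range is refused whole. "fingers" is the gripper's target within -1 to 1 (shut at 1, half-way at 0, fully open at -1), set as the call begins (left out, the last holds). The fingers move at their own pace and stop on an object; "newtons" is the grip in N (left out, the last holds). Time passes only in rows, so rows that repeat a pose let the fingers close. It gives the time, the measured TCP pose, the force, the opening and the grip force at its end, in the units of the state.
- r.sense(): the state, without advancing time (a new reading comes with each control period).
- vision.snapshot(name): name is "side" or "top"; returns a dict with "img" (400x640x3 uint8, blue, green, red), "mtx" (3x3 intrinsics, pixels), "D" ([k1, k2, p1, p2, k3] as OpenCV has them; the pictures are not rectified), "eye" and "attitude" of the camera in the world. Camera axes: x right, y up, looking along -z (the intrinsics and any distortion apply to the point x, -y, -z); pixel columns grow to the right and rows downward; lengths in mm; the calibration is good to about 2 mm. A picture is of the moment at which its call begins. There is no depth.
- r.hand_in(): hands the job in; it is judged then, once.
The state is a dict: "time": time; "joint_pos": joint angles; "qd": joint speeds; "joint_efforts": joint torques, N m; "tool_pos": TCP position; "tcp_rot": TCP orientation; "ft_force": force on the tool from outside, world axes, zero at the start; "wrist_torque": the same for the moment, N m; "finger_gap": finger opening in mm; "grip_force": force on a finger pad.
Only numpy, scipy, OpenCV 4.12 (cv2) and the standard library are available. Lean on these libraries where they do the work, as an engineer would, in place of code of your own. Each camera call takes 0.05 s, during which the arm holds its last target. There are 200 camera calls.

## Working session

There is one attempt and no reset: what is moved stays moved. The work goes in short steps, Python scripts to look and compute and a tool call to move; the robot and the scene stay as the last step left them, time stands still between calls to the robot, and variables do not carry over. Pictures are saved under pics/ and viewed, at most 11 in all, crops included, and the job is handed in when it is done.

Besides the shell and the picture viewer there is one more tool, called after "Call:" as name(argument=value, ...) on one line, values as JSON. step_arm: Moves the arm, as the interface text tells. Its arguments: {"type":"object","properties":{"targets":{"type":"array"},"fingers":{"type":"number"},"newtons":{"type":"number"}},"required":["targets"]}

```bash
mkdir -p pics; ls; python3 - <<'E'
from bench import r, vision
import cv2, pickle
for n in ("side","top"):
    s=vision.snapshot(n); cv2.imwrite(f"pics/{n}0.png",s["img"]); pickle.dump(s,open(f"{n}0.pkl","wb"))
    print({k:v for k,v in s.items() if k!="img"})
print(r.sense())
E
```

```text
pics
{'mtx': array([[468.25732909,   0.        , 323.09300256],
       [  0.        , 468.25732909, 198.2465876 ],
       [  0.        ,   0.        ,   1.        ]]), 'D': array([-0.12132384,  0.        ,  0.        ,  0.        ,  0.        ]), 'eye': array([-392.77311603, -915.82225761,  841.12295296]), 'attitude': array([ 60.98994466,   0.43874725, -44.02184168])}
{'mtx': array([[375.06167327,   0.        , 324.6463183 ],
       [  0.        , 375.06167327, 203.58247903],
       [  0.        ,   0.        ,   1.        ]]), 'D': array([0.00820343, 0.        , 0.        , 0.        , 0.        ]), 'eye': array([ 368.43302338,    1.29159517, 1120.05961044]), 'attitude': array([  9.10920078,   0.57651784, -89.93718904])}
{'time': 0.1, 'joint_pos': array([ 6.99943143e+01,  7.51212282e+00,  8.53237539e+01, -2.90810039e-04,
        8.72598919e+01, -4.89313398e+00]), 'qd': array([-0.05160846, -0.1069878 , -0.181858  , -0.02039865,  0.01364288,
        0.05573909]), 'joint_efforts': array([ 1.53811863e-03, -5.70947778e+01, -5.01943946e+01, -1.96506830e-04,
        8.14167783e-03, -1.71574720e-05]), 'tool_pos': array([156.23864035, 578.78211612, 224.02848865]), 'tcp_rot': array([-1.79904556e+02, -7.87942743e-03,  1.64887456e+02]), 'ft_force': array([-0.25873921,  0.41041705,  0.12387839]), 'wrist_torque': array([0.000172  , 0.00497417, 0.03502976]), 'grip_force': 0.0, 'finger_gap': 85.39302550045076}
```

View pics/side0.png

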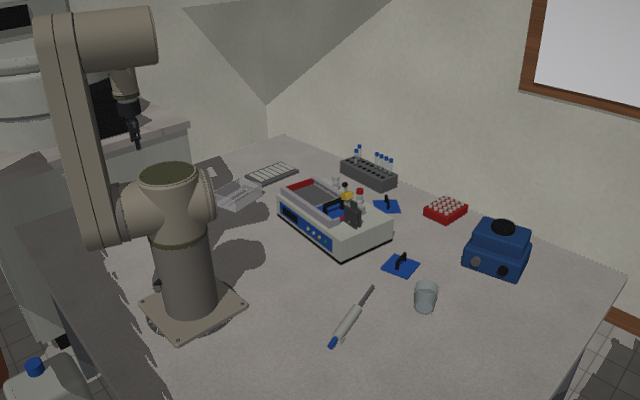

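View pics/top0.png

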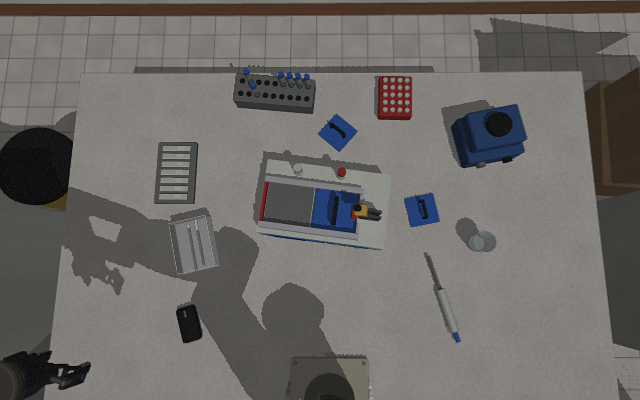

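The side view shows the cooler at about (335,215). In the top view it is at about (322,205), with the red stop to the left (world +y) and the lever to the right at about (365,212). Next I'll zoom in on both.

```bash
python3 - <<'E'
import cv2,numpy as np
t=cv2.imread("pics/top0.png")[140:260,245:405]; s=cv2.imread("pics/side0.png")[165:270,268:408]
cv2.imwrite("pics/top0c.png",cv2.resize(t,None,fx=5,fy=5,interpolation=cv2.INTER_CUBIC))
cv2.imwrite("pics/side0c.png",cv2.convertScaleAbs(cv2.resize(s,None,fx=5.5,fy=5.5,interpolation=cv2.INTER_CUBIC),alpha=1.3))
E
```

```text
(no output)
```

View pics/top0c.png

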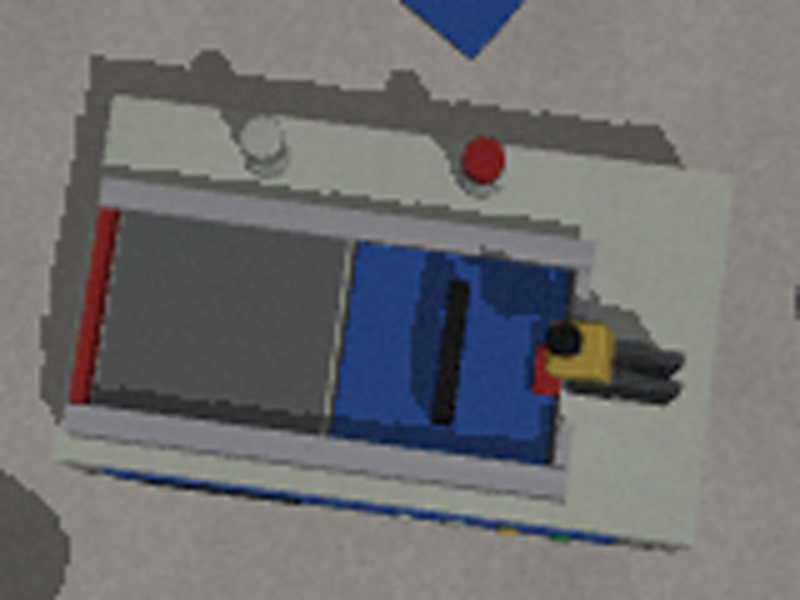

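View pics/side0c.png

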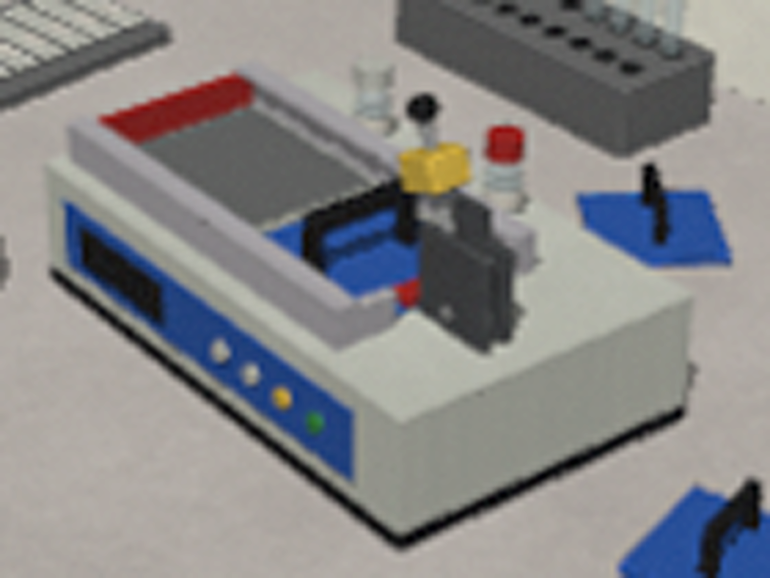

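In the top crop the deck corners are at (732,176), (690,548), (112,95) and (55,462), the handle is at (452,352) and the collar at (580,350). In the side crop the deck corners are at (400,420), (692,298) and (48,162), and the knob is at (423,108). I'll fit the cooler pose to these points.

```bash
cat > cam.py <<'E'
import numpy as np,cv2,pickle
from scipy.spatial.transform import Rotation as R
from scipy.optimize import least_squares
def proj(s,P):
    Rc=R.from_euler('xyz',s["attitude"],degrees=True).as_matrix()
    q=(np.atleast_2d(P)-s["eye"])@Rc*[1,-1,-1]
    return cv2.projectPoints(q,np.zeros(3),np.zeros(3),s["mtx"],s["D"])[0][:,0]
def world(p,C):
    return R.from_euler('z',p[2]).apply(np.atleast_2d(C))+[p[0],p[1],0]
def lever(th,d,x=0):  # cooler frame point at d along shaft
    a=0.35-th
    return [x,-137+d*np.sin(a),97+d*np.cos(a)]
E
cat > fit.py <<'E'
from cam import *
T=pickle.load(open("top0.pkl","rb"));S=pickle.load(open("side0.pkl","rb"))
tc=[[125,-190,85],[-85,-190,85],[125,165,85],[-85,165,85],[38,-45,126],[-38,-45,126]]
tp=(np.array([[732,176],[690,548],[112,95],[55,462],[462,283],[441,423]])+.5)/5-.5+[245,140]
sc=[[-85,-190,85],[125,-190,85],[-85,165,85],[-85,-190,0],[125,-190,0],[-85,165,0]]
sp=(np.array([[400,420],[692,298],[48,162],[402,547],[685,412],[50,272]])+.5)/5.5-.5+[268,165]
f=lambda p:np.r_[proj(T,world(p,tc))-tp,proj(S,world(p,sc))-sp].ravel()
o=least_squares(f,[600,0,0.1]);p=o.x
print(p[:2],np.degrees(p[2]));print(f(p).reshape(-1,2).round(2).tolist())
np.save("pose.npy",p)
for th in(-.04,0,.04):
  for d in(80,114): 
    w=world(p,[lever(th,d)]);print(th,d,w.round(1),((proj(T,w)-[245,140]+.5)*5).round(),((proj(S,w)-[268,165]+.5)*5.5).round())
print(world(p,[[0,-45,119],[0,90,131],[0,-137,97]]).round(1))
E
python3 fit.py
```

```text
[518.40063511  28.9942804 ] -7.6018399964804155
[[0.16, -0.19], [0.44, -0.42], [0.18, 0.12], [-0.35, -0.39], [-0.42, -0.8], [0.11, -0.95], [-0.14, 0.33], [0.05, -0.68], [-0.94, 0.04], [-0.82, 1.09], [-0.47, 1.36], [0.09, 1.49]]
-0.04 80 [[504.3 -76.7 171. ]] [[572. 352.]] [[429. 168.]]
-0.04 114 [[506.  -63.8 202.4]] [[551. 339.]] [[415. 108.]]
0 80 [[503.9 -79.6 172.1]] [[578. 352.]] [[433. 169.]]
0 114 [[505.4 -68.1 204.1]] [[560. 340.]] [[420. 108.]]
0.04 80 [[503.5 -82.6 173.2]] [[584. 353.]] [[436. 169.]]
0.04 114 [[504.9 -72.3 205.6]] [[569. 341.]] [[425. 109.]]
[[ 512.4  -15.6  119. ]
 [ 530.3  118.2  131. ]
 [ 500.3 -106.8   97. ]]
```

The fit is good to about 1 px and the lever angle is about 0.015. Now I'll work out the poses.

```bash
cat > plan.py <<'E'
from cam import *
p=np.load("pose.npy")
Rc=R.from_euler('z',p[2])
def gpose(th,d,x=0):   # TCP pose gripping along shaft with grasp point at d from pivot
    a=0.35-th
    Rt=Rc*R.from_euler('x',-a)*R.from_euler('xyz',[180,0,90],degrees=True)
    return world(p,[lever(th,d+3,x)])[0],Rt
def down(c,yaw):       # grasp point at cooler point c, tool down
    return world(p,[c])[0]+[0,0,3],Rc*R.from_euler('xyz',[180,0,yaw],degrees=True)
def delta(A,B):
    return np.r_[B[0]-A[0],(B[1]*A[1].inv()).as_rotvec()]
start=(np.array([156.428,579.254,224.992]),R.from_euler('xyz',[180,0,164.886],degrees=True))
E
python3 - <<'E'
from plan import *
np.set_printoptions(suppress=True,precision=3)
B=gpose(.015,170);print(delta(start,B),B[0])
print(delta(B,gpose(.015,84)))
E
```

```text
[ 351.373 -629.678   35.391   -0.304   -0.203   -1.425] [507.801 -50.424 260.383]
[ -3.74  -28.026 -81.219   0.      0.      0.   ]
```

Call:
step_arm(targets=[[[20,-35,15,-0.03,-0.02,-0.14],[40,-70,30,-0.05,-0.035,-0.25],[60,-105,45,-0.08,-0.05,-0.36],[80,-140,55,-0.1,-0.07,-0.48],[100,-175,65,-0.13,-0.085,-0.6],[120,-210,75,-0.15,-0.1,-0.71],[140,-245,80,-0.18,-0.12,-0.83],[160,-280,80,-0.2,-0.135,-0.95],[180,-315,80,-0.23,-0.15,-1.07],[200,-350,80,-0.25,-0.17,-1.19],[220,-385,80,-0.28,-0.185,-1.31],[220,-385,80,-0.304,-0.203,-1.425]]], fingers=-0.6)

```text
time: 1.1
tool_pos: [378.8, 188.8, 305.1]
tcp_rot: [179.8, 19.4, 81.7]
ft_force: [0.3, -0.2, 0.4]
finger_gap: 68.3
grip_force: 0.0
```

Call:
step_arm(targets=[[[20,-37,0,0,0,0],[40,-75,0,0,0,0],[60,-112,0,0,0,0],[80,-150,0,0,0,0],[100,-187,0,0,0,0],[118,-220,0,0,0,0],[131.4,-244.7,-10,0,0,0],[131.4,-244.7,-44.6,0,0,0],[131.4,-244.7,-44.6,0,0,0],[131.4,-244.7,-44.6,0,0,0]]])

```text
time: 1.93
tool_pos: [505.9, -50.6, 258.1]
tcp_rot: [-179.7, 19.2, 82.5]
ft_force: [-0.8, -0.1, 0.2]
finger_gap: 68.4
grip_force: 0.0
```

```bash
python3 - <<'E'
from bench import r,vision
import cv2,pickle
from plan import *
s=r.sense();print(s['tool_pos'],s['tcp_rot'],gpose(.015,170)[1].as_euler('xyz',degrees=True))
n={}
for k in("top","side"):
    n[k]=vision.snapshot(k);pickle.dump(n[k],open(k+"1.pkl","wb"))
a=cv2.resize(n["top"]["img"][140:260,300:420],None,fx=3.3,fy=3.3,interpolation=cv2.INTER_CUBIC)
b=cv2.resize(n["side"]["img"][130:250,290:410],None,fx=3.3,fy=3.3,interpolation=cv2.INTER_CUBIC)
cv2.imwrite("pics/pre.png",np.hstack([a,b]))
E
```

```text
[505.89966446 -50.55188107 258.05984698] [-179.65890226   19.22982841   82.47901918] [180.          19.19408614  82.39816   ]
```

View pics/pre.png

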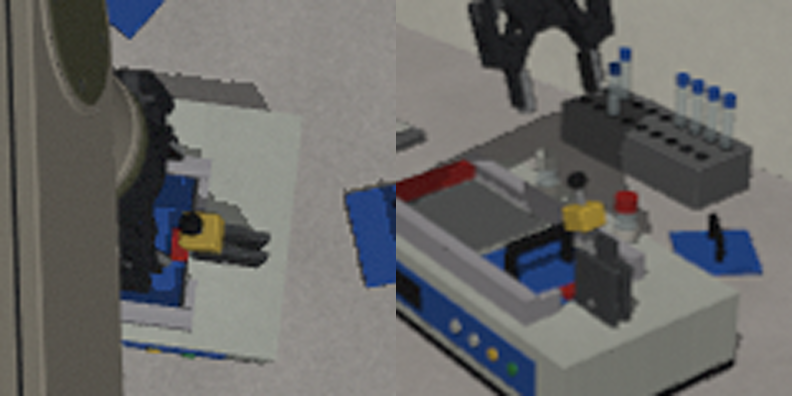

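The fingers straddle the shaft line, with the tip midpoint at about (555,97) and the shaft passing through about (558,97). Descending.

Call:
step_arm(targets=[[[-0.5,-4,-12,0,0,0],[-1,-8,-24,0,0,0],[-1.5,-12,-36,0,0,0],[-2.1,-16,-48,0,0,0],[-2.8,-21,-60,0,0,0],[-3.3,-25,-72,0,0,0],[-3.7,-28,-81,0,0,0],[-3.7,-28,-81,0,0,0],[-3.7,-28,-81,0,0,0]]])

```text
time: 2.78
tool_pos: [503.6, -78.7, 178.6]
tcp_rot: [-179.9, 19.2, 82.4]
ft_force: [0.3, -0.3, -0.3]
finger_gap: 68.4
grip_force: 0.0
```

Call:
step_arm(targets=[[[0,0,0,0,0,0],[0,0,0,0,0,0],[0,0,0,0,0,0],[0,0,0,0,0,0],[0,0,0,0,0,0],[0,0,0,0,0,0],[0,0,0,0,0,0],[0,0,0,0,0,0]]], fingers=1, newtons=40)

```text
time: 3.45
tool_pos: [504.2, -78.2, 180.1]
tcp_rot: [179.9, 19.2, 82.4]
ft_force: [-3.9, 2.3, 4.5]
finger_gap: 15.4
grip_force: 38.9
```

```bash
python3 - <<'E'
from bench import r,vision
import cv2
s=r.sense();print(s['tool_pos'],s['finger_gap'],s['grip_force'],s['ft_force'],s['wrist_torque'])
a=vision.snapshot("side")["img"][140:230,310:400]
b=vision.snapshot("top")["img"][150:240,310:400]
cv2.imwrite("pics/grip.png",cv2.convertScaleAbs(np.hstack([cv2.resize(i,None,fx=4.4,fy=4.4,interpolation=cv2.INTER_CUBIC) for i in(a,b)]),alpha=1.7) if 0 else __import__('numpy').hstack([cv2.convertScaleAbs(cv2.resize(i,None,fx=4.4,fy=4.4,interpolation=cv2.INTER_CUBIC),alpha=1.7) for i in(a,b)]))
E
```

```text
[504.18417531 -78.20968823 180.1353863 ] 15.392776758313898 38.88039356097579 [-3.90449808  2.29954502  4.5047666 ] [ 0.282163    0.56687324 -0.18401397]
```

View pics/grip.png

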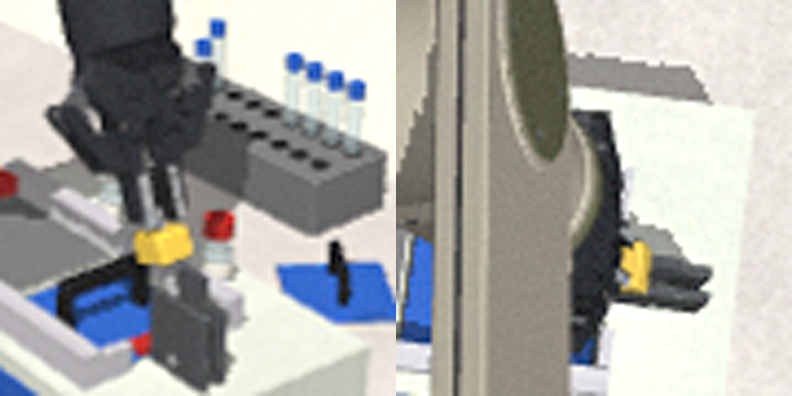

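```bash
python3 - <<'E'
from plan import *
S=pickle.load(open("side1.pkl","rb"))
def tips(pos,rot,off,gap,th=6):
    Rt=R.from_euler('xyz',rot,degrees=True)
    return np.array(pos)+Rt.apply([[0,s*(gap/2),z] for z in off for s in(1,-1)])
print("pre tips by z:",proj(S,tips([505.9,-50.6,258.1],[-179.7,19.2,82.5],(0,10,22),72)).round(1).tolist(),"seen 326,162.7 349.4,157.3")
print("now:",proj(S,tips([504.2,-78.2,180.1],[179.9,19.2,82.4],(-10,0,10,22),20)).round(1).tolist(),"seen 343,191 352,191")
for d in(69,80,91,101,121):print(d,proj(S,world(p,[lever(.015,d)])).round(1))
Q=gpose(.015,0);i=R.from_euler('xyz',[179.9,19.2,82.4],degrees=True).inv()
print("collar in tool:",i.apply(world(p,[lever(.015,80)])[0]-[504.2,-78.2,180.1]))
E
```

```text
pre tips by z: [[349.4, 162.8], [330.2, 169.0], [350.1, 166.1], [330.8, 172.3], [350.8, 170.0], [331.6, 176.3]] seen 326,162.7 349.4,157.3
now: [[347.9, 188.4], [342.7, 190.4], [348.6, 191.6], [343.3, 193.6], [349.2, 194.8], [344.0, 196.8], [350.0, 198.7], [344.8, 200.7]] seen 343,191 352,191
69 [[347.1 198.7]]
80 [[346.4 195.2]]
91 [[345.7 191.7]]
101 [[345.1 188.4]]
121 [[343.8 182. ]]
collar in tool: [ 0.05713423 -0.11870661  7.97161146]
```

The visible fingertips end at the collar's top, at about (165,225) in the crop, not beside it. So they sit about 20 mm farther back than planned, pinching above the collar. I'll open, go deeper along the shaft (the fingers stay clear of the cheeks sideways) and close again.

Call:
step_arm(targets=[[[0,0,0,0,0,0],[0,0,0,0,0,0],[0,0,0,0,0,0],[0,0,0,0,0,0],[0,0,0,0,0,0],[0,0,0,0,0,0]]], fingers=-0.4)

```text
time: 4.05
tool_pos: [504.1, -78.5, 179.3]
tcp_rot: [180.0, 19.2, 82.4]
ft_force: [-0.1, -0.2, -1.7]
finger_gap: 60.1
grip_force: 0.0
```

Call:
step_arm(targets=[[[-0.1,-0.9,-2.6,0,0,0],[-0.2,-1.8,-5.2,0,0,0],[-0.4,-2.7,-7.8,0,0,0],[-0.5,-3.6,-10.4,0,0,0],[-0.6,-4.5,-13,0,0,0],[-0.6,-4.5,-13,0,0,0]]])

```text
time: 4.55
tool_pos: [503.0, -83.1, 165.5]
tcp_rot: [-180.0, 19.2, 82.4]
ft_force: [-1.5, 0.2, 1.4]
finger_gap: 59.6
grip_force: 0.0
```

```bash
python3 - <<'E'
from bench import r,vision
import cv2,numpy as np
s=r.sense();print(s['tool_pos'],s['finger_gap'],s['ft_force'])
a=vision.snapshot("side")["img"][140:230,310:400]
b=vision.snapshot("top")["img"][150:240,310:400]
cv2.imwrite("pics/deep.png",np.hstack([cv2.convertScaleAbs(cv2.resize(i,None,fx=4.4,fy=4.4,interpolation=cv2.INTER_CUBIC),alpha=1.7) for i in(a,b)]))
E
```

```text
[503.03839886 -83.10651972 165.51515767] 59.58223749332159 [-1.47210711  0.18164644  1.36236654]
```

View pics/deep.png

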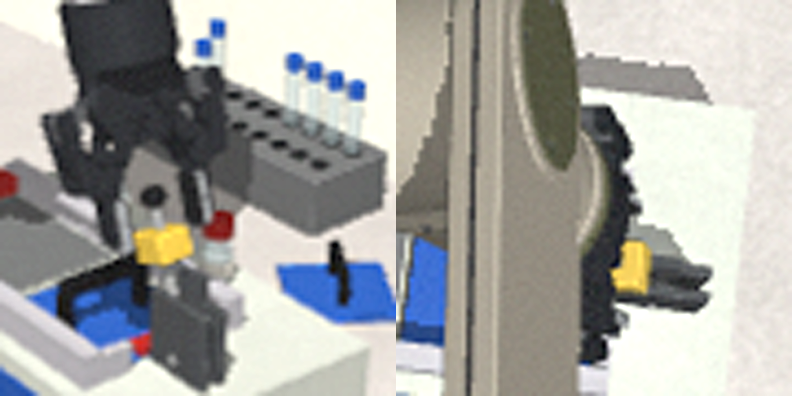

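The tips, at (120,250) and (200,225), reach about mid-collar (162,244), and the knob at (152,193) is well clear of the body. I'll go 8 mm deeper and close.

Call:
step_arm(targets=[[[-0.1,-0.9,-2.5,0,0,0],[-0.2,-1.8,-5,0,0,0],[-0.3,-2.6,-7.5,0,0,0],[-0.3,-2.6,-7.5,0,0,0]]])

```text
time: 4.98
tool_pos: [502.8, -85.7, 158.1]
tcp_rot: [-180.0, 19.2, 82.4]
ft_force: [0.1, -0.8, 0.8]
finger_gap: 59.8
grip_force: 0.0
```

Call:
step_arm(targets=[[[0,0,0,0,0,0],[0,0,0,0,0,0],[0,0,0,0,0,0],[0,0,0,0,0,0],[0,0,0,0,0,0],[0,0,0,0,0,0]]], fingers=1, newtons=50)

```text
time: 5.48
tool_pos: [503.2, -85.5, 159.2]
tcp_rot: [180.0, 19.2, 82.4]
ft_force: [-2.2, 1.5, 4.1]
finger_gap: 26.9
grip_force: 50.8
```

Call:
step_arm(targets=[[[0.1,1,3,0,0,0],[0.3,2.1,6.1,0,0,0],[0.4,3.2,9.2,0,0,0],[0.6,4.2,12.3,0,0,0],[0.6,4.2,12.3,0,0,0],[0.6,4.2,12.3,0,0,0]]])

```text
time: 5.98
tool_pos: [503.7, -81.3, 171.1]
tcp_rot: [180.0, 19.2, 82.4]
ft_force: [-0.6, -1.8, -4.1]
finger_gap: 26.9
grip_force: 49.8
```

```bash
python3 - <<'E'
from bench import r,vision
import cv2,numpy as np
s=r.sense();print(s['tool_pos'],s['finger_gap'],s['ft_force'],s['wrist_torque'])
a=vision.snapshot("side")["img"][140:230,310:400]
b=vision.snapshot("top")["img"][150:240,310:400]
cv2.imwrite("pics/up.png",np.hstack([cv2.convertScaleAbs(cv2.resize(i,None,fx=4.4,fy=4.4,interpolation=cv2.INTER_CUBIC),alpha=1.7) for i in(a,b)]))
from plan import *
np.set_printoptions(suppress=True,precision=3)
# swing: cmd d now about
c=start[0]+[220,-385,80]+np.array([131.4,-244.7,-44.6])+[-3.7,-28,-81]+np.array([-.6,-4.5,-13])+[-.3,-2.6,-7.5]+np.array([.6,4.2,12.3])
piv=world(p,[[0,-137,97]])[0]; v=Rc.inv().apply(c-piv); print("tcp rel pivot cooler",v,np.hypot(*v[1:]),np.arctan2(v[1],v[2]))
ax=Rc.apply([1,0,0])
for k in range(1,13):
    q=R.from_rotvec(ax*.08*k); print(k,(q.apply(c-piv)-(c-piv)).round(1),(ax*.08*k).round(3))
E
```

```text
[503.67976716 -81.29080076 171.10723658] 26.863053974034074 [-0.62645011 -1.77664343 -4.05434945] [ 0.14570142 -0.07367078 -0.01220843]
tcp rel pivot cooler [ 0.152 25.702 74.192] 78.51770005666364 0.33348300869529673
1 [-0.8 -6.   1.8] [ 0.079 -0.011  0.   ]
2 [ -1.6 -12.    3.1] [ 0.159 -0.021  0.   ]
3 [ -2.4 -18.2   4. ] [ 0.238 -0.032  0.   ]
4 [ -3.3 -24.4   4.3] [ 0.317 -0.042  0.   ]
5 [ -4.1 -30.6   4.2] [ 0.396 -0.053  0.   ]
6 [ -4.9 -36.8   3.5] [ 0.476 -0.063  0.   ]
7 [ -5.7 -43.    2.3] [ 0.555 -0.074  0.   ]
8 [ -6.5 -49.    0.7] [ 0.634 -0.085  0.   ]
9 [ -7.3 -54.8  -1.5] [ 0.714 -0.095  0.   ]
10 [ -8.1 -60.5  -4.1] [ 0.793 -0.106  0.   ]
11 [ -8.8 -65.9  -7.1] [ 0.872 -0.116  0.   ]
12 [ -9.5 -71.1 -10.6] [ 0.952 -0.127  0.   ]
```

View pics/up.png

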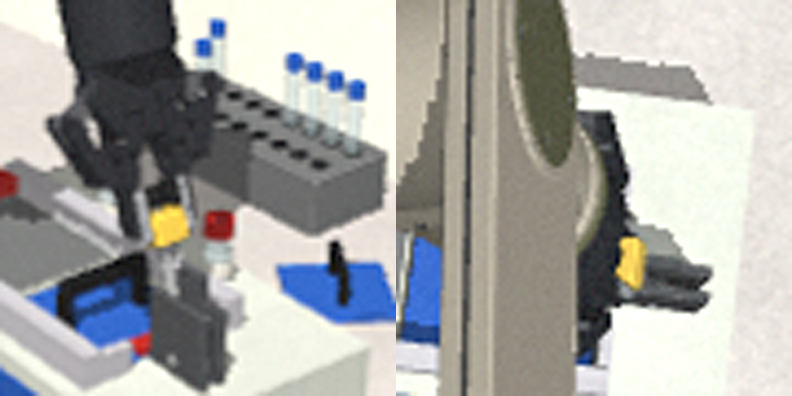

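The collar has risen about 18 px (roughly 13 mm), and the force matches its spring. Swinging the lever about its pivot.

Call:
step_arm(targets=[[[-0.8,-6,1.8,0.079,-0.011,0],[-1.6,-12,3.1,0.159,-0.021,0],[-2.4,-18.2,4,0.238,-0.032,0],[-3.3,-24.4,4.3,0.317,-0.042,0],[-3.3,-24.4,4.3,0.317,-0.042,0]]])

```text
time: 6.5
tool_pos: [500.1, -107.7, 175.6]
tcp_rot: [180.0, 0.6, 82.2]
ft_force: [1.4, 2.7, -2.7]
finger_gap: 26.6
grip_force: 50.1
```

Call:
step_arm(targets=[[[-0.8,-6.2,-0.1,0.079,-0.011,0],[-1.6,-12.4,-0.8,0.159,-0.021,0],[-2.4,-18.6,-2,0.238,-0.032,0],[-3.2,-24.6,-3.6,0.317,-0.042,0],[-4,-30.4,-5.8,0.396,-0.053,0],[-4.8,-36.1,-8.4,0.476,-0.063,0],[-5.5,-41.5,-11.4,0.555,-0.074,0],[-6.1,-45.7,-14.1,0.617,-0.083,0],[-6.1,-45.7,-14.1,0.617,-0.083,0],[-6.1,-45.7,-14.1,0.617,-0.083,0]]])

```text
time: 7.33
tool_pos: [494.5, -150.6, 160.5]
tcp_rot: [-179.9, -34.9, 82.3]
ft_force: [1.2, 5.4, 0.8]
finger_gap: 26.6
grip_force: 50.6
```

Call:
step_arm(targets=[[[0.3,2.2,-3.3,0,0,0],[0.6,4.5,-6.6,0,0,0],[0.9,6.7,-9.9,0,0,0],[0.9,6.7,-9.9,0,0,0]]])

```text
time: 7.67
tool_pos: [495.3, -144.3, 151.5]
tcp_rot: [180.0, -34.7, 82.5]
ft_force: [-1.5, 3.2, -1.0]
finger_gap: 26.8
grip_force: 50.8
```

Call:
step_arm(targets=[[[0,0,0,0,0,0],[0,0,0,0,0,0],[0,0,0,0,0,0],[0,0,0,0,0,0],[0,0,0,0,0,0]]], fingers=-0.4)

```text
time: 8.08
tool_pos: [495.3, -144.9, 151.5]
tcp_rot: [179.9, -34.8, 82.4]
ft_force: [-0.1, 0.7, 1.0]
finger_gap: 60.1
grip_force: 0.0
```

Call:
step_arm(targets=[[[-1,-8,12,0,0,0],[-3,-20,30,0,0,0],[-5,-34,50,0,0,0],[-6,-45,66,0,0,0],[-6,-45,90,0,0,0],[-6,-45,110,0,0,0],[-6,-45,110,0,0,0]]])

```text
time: 8.67
tool_pos: [490.7, -191.3, 266.1]
tcp_rot: [179.5, -34.6, 82.6]
ft_force: [0.6, -0.4, 0.4]
finger_gap: 59.7
grip_force: 0.0
```

```bash
python3 - <<'E'
from bench import r,vision
import cv2
from plan import *
np.set_printoptions(suppress=True,precision=3)
s=r.sense();print(s['tool_pos'],s['tcp_rot'],s['ft_force'],s['joint_pos'])
a=vision.snapshot("side");b=vision.snapshot("top")
for i,th in enumerate((.85,.95)):
    print(th,[((proj(a,world(p,[lever(th,d)]))-[310,140])*4.4).round() for d in(80,111)])
a=a["img"][140:230,310:400];b=b["img"][150:240,310:400]
cv2.imwrite("pics/over.png",np.hstack([cv2.convertScaleAbs(cv2.resize(i,None,fx=4.4,fy=4.4,interpolation=cv2.INTER_CUBIC),alpha=1.7) for i in(a,b)]))
c=np.array([503.8+.25,-81.6,171.2])
c=start[0]+[220,-385,80]+np.array([131.4,-244.7,-44.6])+[-3.7,-28,-81]+np.array([-.6,-4.5,-13])+[-.3,-2.6,-7.5]+np.array([.6,4.2,12.3])+[-3.3,-24.4,4.3]+np.array([-6.1,-45.7,-14.1])+[.9,6.7,-9.9]+np.array([-6,-45,110])
Rn=R.from_rotvec([.934,-.125,0])*gpose(.015,80)[1]
print(c,Rn.as_euler('xyz',degrees=True))
for yaw in(0,180): print(yaw,delta((c,Rn),down([0,-45,119+60],yaw)))
E
```

```text
[ 490.697 -191.265  266.115] [179.53  -34.58   82.627] [ 0.639 -0.449  0.365] [-45.766   9.668  85.408  27.873 105.775 -35.552]
0.85 [array([[222., 288.]]), array([[238., 260.]])]
0.95 [array([[229., 297.]]), array([[248., 274.]])]
[ 489.328 -189.746  261.492] [179.979 -34.797  82.401]
0 [ 23.12  174.136 -79.492  -0.408   0.535  -1.518]
180 [ 23.12  174.136 -79.492  -0.535  -0.408   1.518]
```

View pics/over.png

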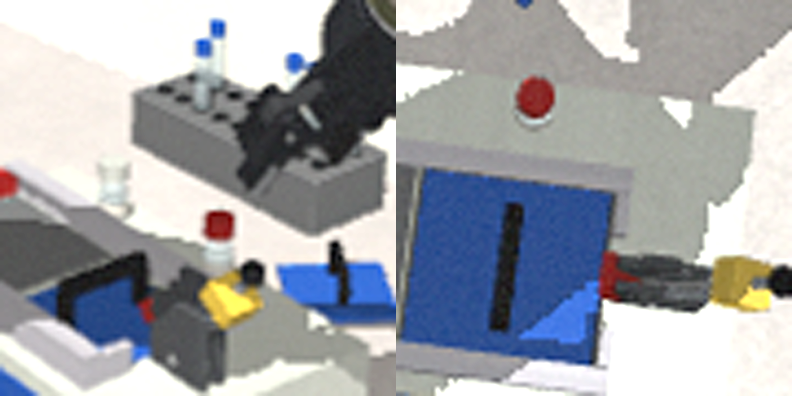

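The lever is fully over: the collar at (228,298) and knob at (252,274) match the prediction for 0.95 rad. Next I'll turn the tool down, above the handle.

Call:
step_arm(targets=[[[2,13,10,-0.038,-0.029,0.108],[4,26,10,-0.076,-0.058,0.217],[6,40,10,-0.115,-0.087,0.325],[8,54,10,-0.153,-0.117,0.434],[10,68,10,-0.191,-0.146,0.542],[12,82,10,-0.229,-0.175,0.651],[14,96,10,-0.267,-0.204,0.759],[16,110,10,-0.306,-0.233,0.867],[18,126,10,-0.344,-0.262,0.976],[20,142,10,-0.382,-0.291,1.084],[22,158,10,-0.42,-0.321,1.193],[23.1,174.1,10,-0.459,-0.35,1.301]]])

```text
time: 9.77
tool_pos: [512.0, -14.8, 269.9]
tcp_rot: [176.6, -4.3, 160.4]
ft_force: [-0.7, 1.3, 0.4]
finger_gap: 59.4
grip_force: 0.0
```

```bash
python3 - <<'E'
from bench import r
from plan import *
np.set_printoptions(suppress=True,precision=3)
s=r.sense();print(s['tool_pos'],s['tcp_rot'],s['joint_pos'])
Rn=R.from_rotvec([-.459,-.35,1.301])*R.from_rotvec([.934,-.125,0])*gpose(.015,80)[1]
print(Rn.as_euler('xyz',degrees=True))
print(delta((np.array([512.43,-15.65,271.49]),Rn),down([0,-45,179],180)))
E
```

```text
[512.001 -14.755 269.868] [176.634  -4.26  160.427] [-10.311  -3.853  92.349   4.023  95.154 -80.379]
[176.565  -4.244 160.081]
[  0.018   0.04  -89.49   -0.076  -0.058   0.217]
```

Call:
step_arm(targets=[[[0,0,-20,-0.038,-0.029,0.108],[0,0,-45,-0.076,-0.058,0.217],[0,0,-75,-0.076,-0.058,0.217],[0,0,-105,-0.076,-0.058,0.217],[0,0,-130,-0.076,-0.058,0.217],[0,0,-145,-0.076,-0.058,0.217],[0,0,-155,-0.076,-0.058,0.217],[0,0,-161.5,-0.076,-0.058,0.217],[0,0,-161.5,-0.076,-0.058,0.217]]])

```text
time: 10.52
tool_pos: [511.3, -15.5, 108.2]
tcp_rot: [180.0, -0.2, 172.4]
ft_force: [-0.8, 0.3, -0.1]
finger_gap: 59.8
grip_force: 0.0
```

Call:
step_arm(targets=[[[0,0,0,0,0,0],[0,0,0,0,0,0],[0,0,0,0,0,0],[0,0,0,0,0,0],[0,0,0,0,0,0],[0,0,0,0,0,0],[0,0,0,0,0,0],[0,0,0,0,0,0]]], fingers=1, newtons=60)

```text
time: 11.18
tool_pos: [513.4, -15.9, 111.4]
tcp_rot: [180.0, 0.2, 172.4]
ft_force: [-0.8, -1.3, 7.3]
finger_gap: 9.8
grip_force: 60.5
```

Call:
step_arm(targets=[[[0,0,3,0,0,0],[0,0,6,0,0,0],[0,0,9,0,0,0],[0,0,12,0,0,0],[0,0,15,0,0,0],[0,0,17,0,0,0],[0,0,17,0,0,0],[0,0,17,0,0,0]]])

```text
time: 11.85
tool_pos: [512.5, -15.6, 127.1]
tcp_rot: [180.0, 0.0, 172.4]
ft_force: [-0.0, 0.1, -5.5]
finger_gap: 9.5
grip_force: 59.1
```

```bash
python3 - <<'E'
from bench import r,vision
import cv2,numpy as np
s=r.sense();print(s['tool_pos'],s['finger_gap'],s['ft_force'],s['wrist_torque'])
a=vision.snapshot("side")["img"][130:240,270:400]
cv2.imwrite("pics/lift.png",cv2.convertScaleAbs(cv2.resize(a,None,fx=5,fy=5,interpolation=cv2.INTER_CUBIC),alpha=1.7))
E
```

```text
[512.53301341 -15.6488738  127.11522219] 9.510133862567354 [-0.02287692  0.06560616 -5.54749539] [ 0.03134373 -0.04345917 -0.02596502]
```

View pics/lift.png

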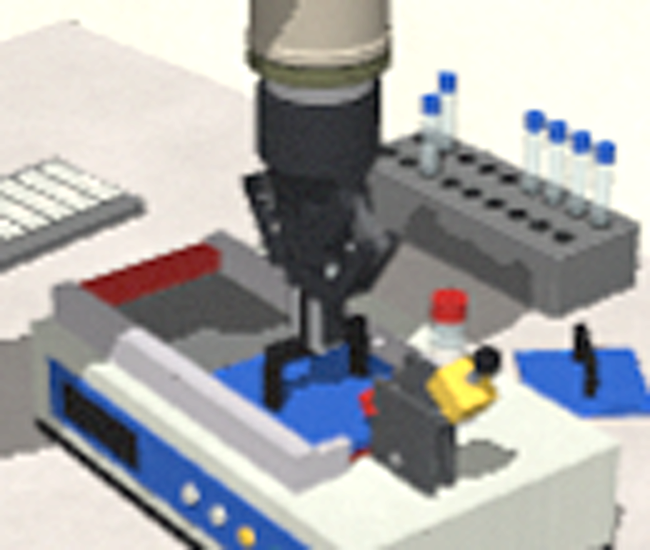

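The hatch hangs free: 5.5 N matches its weight and its plate is out of the pocket. Sliding it.

Call:
step_arm(targets=[[[0.7,5,0,0,0,0],[1.9,14,0,0,0,0],[3.5,26,0,0,0,0],[5.1,38,0,0,0,0],[6.7,50,0,0,0,0],[8.3,62,0,0,0,0],[9.9,74,0,0,0,0],[11.5,86,0,0,0,0],[13.1,98,0,0,0,0],[14.7,110,0,0,0,0],[16,120,0,0,0,0],[16.7,125,0,0,0,0]]])

```text
time: 12.9
tool_pos: [529.2, 111.0, 127.0]
tcp_rot: [179.9, 0.0, 172.5]
ft_force: [0.1, 0.3, -4.2]
finger_gap: 9.9
grip_force: 59.1
```

Call:
step_arm(targets=[[[0.4,3,0,0,0,0],[0.8,6,0,0,0,0],[1.1,8,0,0,0,0],[1.1,8,0,0,0,0],[1.1,8,0,0,0,0]]])

```text
time: 13.32
tool_pos: [530.2, 117.0, 127.0]
tcp_rot: [180.0, 0.0, 172.4]
ft_force: [-0.1, 1.3, -4.2]
finger_gap: 9.8
grip_force: 59.1
```

Call:
step_arm(targets=[[[0.1,1,0,0,0,0],[0.3,2,0,0,0,0],[0.3,2,0,0,0,0],[0.3,2,0,0,0,0]]])

```text
time: 13.65
tool_pos: [530.4, 118.2, 127.2]
tcp_rot: [-179.9, 0.0, 172.4]
ft_force: [-1.5, -3.8, -2.8]
finger_gap: 9.8
grip_force: 59.5
```

Call:
step_arm(targets=[[[0.1,1,0,0,0,0],[0.3,2,0,0,0,0],[0.3,2,0,0,0,0],[0.3,2,0,0,0,0]]])

```text
time: 13.98
tool_pos: [530.5, 118.5, 127.5]
tcp_rot: [-179.8, -0.0, 172.3]
ft_force: [-5.3, -12.8, 2.9]
finger_gap: 10.1
grip_force: 60.2
```

The hatch is against the stop. I'll ease off the press and lower it.

Call:
step_arm(targets=[[[-0.2,-1.5,0,0,0,0],[-0.2,-1.5,-1.5,0,0,0],[-0.2,-1.5,-3,0,0,0],[-0.2,-1.5,-4.5,0,0,0],[-0.2,-1.5,-5,0,0,0],[-0.2,-1.5,-5,0,0,0]]])

```text
time: 14.48
tool_pos: [531.0, 118.0, 123.4]
tcp_rot: [-179.9, 0.1, 172.4]
ft_force: [-5.6, -8.3, 6.2]
finger_gap: 9.9
grip_force: 60.6
```

Call:
step_arm(targets=[[[0,0,0,0,0,0],[0,0,0,0,0,0],[0,0,0,0,0,0],[0,0,0,0,0,0],[0,0,0,0,0,0]]], fingers=-0.4)

```text
time: 14.9
tool_pos: [530.9, 120.1, 122.3]
tcp_rot: [179.9, 0.0, 172.4]
ft_force: [-0.0, 1.0, -0.7]
finger_gap: 59.9
grip_force: 0.0
```

Call:
step_arm(targets=[[[0,0,8,0,0,0],[0,0,20,0,0,0],[0,0,45,0,0,0],[0,0,80,0,0,0],[-15,35,115,0,0,0],[-30,70,150,0,0,0],[-45,105,170,0,0,0],[-60,140,180,0,0,0],[-75,175,180,0,0,0],[-90,210,180,0,0,0],[-100,240,180,0,0,0],[-100,240,180,0,0,0]]])

```text
time: 15.9
tool_pos: [427.2, 366.2, 303.9]
tcp_rot: [179.7, 0.0, 172.8]
ft_force: [1.5, -0.7, -0.5]
finger_gap: 59.5
grip_force: 0.0
```

```bash
python3 - <<'E'
from bench import r,vision
import cv2
from plan import *
s=r.sense();print(s['tool_pos'],s['ft_force'])
a=vision.snapshot("side");b=vision.snapshot("top")
# expected bar-top ends when parked at y=90, z=138
for y in (90,87):print(y,(proj(b,world(p,[[38,y,138],[-38,y,138]])).round(1)-[245,140])*3.3,(proj(a,world(p,[[38,y,138],[-38,y,138]])).round(1)-[270,150])*3.3)
i=[cv2.resize(x,None,fx=3.3,fy=3.3,interpolation=cv2.INTER_CUBIC) for x in(b["img"][140:260,245:365],a["img"][150:270,270:390])]
cv2.imwrite("pics/end.png",np.hstack(i))
E
```

```text
[427.24631987 366.17219432 303.86032058] [ 1.54452657 -0.6549403  -0.45597101]
90 [[137.28 158.73]
 [123.09 250.8 ]] [[156.75  92.73]
 [ 94.71 113.52]]
87 [[140.91 159.06]
 [126.72 251.46]] [[158.4   93.72]
 [ 96.36 114.84]]
```

View pics/end.png

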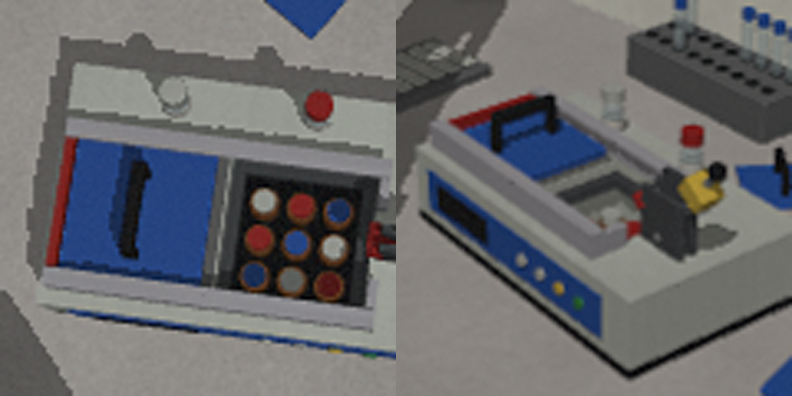

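The hatch lies flat against the red stop: in the top crop its left edge touches the red, and the bar ends at (142,163) and (126,257) are within a few crop pixels of the prediction. The lever is over and both vials are standing where they were. Handing in.

```bash
python3 -c "
from bench import r
print(r.hand_in())"
```

```text
the job is handed in; nothing more can be done
None
```

The job is handed in at about 16 s: the lever was swung fully over with its collar raised, and the hatch lies flat against the red end stop; the vials look undisturbed in the last pictures.

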